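# Fetch the rolling pin out of its box on the bakery counter

## Task

Slide the loose lid board back off the opening of the wooden pin box until it is fully home in the slot under the step behind. Then take out the rolling pin, which is longer than the opening, by tilting it up endwise through the opening, and finish still holding it in the gripper, still and touching nothing else, both its ends at least 5 cm above the deck of the box. The board stays home, and the breads and other things on the counter and the box are left where they are.

Things in the scene. Friction and masses are not known exactly. Their poses are not given: they have to be found in the camera images.
- pin_box: Fixed low plywood box on the counter. Origin on the counter (z 0) under the centre of its top opening; x points away from the robot to the step, y left, z up; all mm below are in this frame. Outside x -90 to 250, y -135 to 225. Deck top z 70. Inside, floor z 6, x -72 to 72, y -100 to 215, walls all round.
- opening (a point): centre of the box's opening, level with the deck top: (0, 0, 70). The opening spans x -72 to 72, y -100 to 100. From y 100 to 215 the hollow is roofed by a fixed deck 6 mm thick (underside z 64). Solid deck all round otherwise.
- slot_mouth (a point): centre of the mouth of the board's slot behind the opening: (150, 0, 78). Slot runs on in +x to a stop at x 200; 226 mm wide (y -113 to 113), 16 mm high (z 70 to 86). Slanting lead-in cheeks before its two ends, from x 118. The step board above it: top z 98, x 150 to 250, y -128 to 128.
- lid_board: Loose wooden board 115 (x) x 220 (y) x 12 mm, 0.15 to 0.3 kg, flat on the deck over most of the opening, up to 0.1 rad askew; its y ends rest on the deck beside the opening all along its slide. Origin at the centre of its underside, x towards the slot. Fully home its leading edge meets the stop: origin at (142.5, 0, 70) of the box, handle 50 mm before the mouth.
- board_handle (a point): middle of the upright bar handle on the board, at (-42.5, 0, 26) mm of the board: 14 mm thick (x), 70 mm long (y), 28 mm high (from 12 to 40 mm above the board's underside)
- rolling_pin: Straight wooden rolling pin, round bar 260 mm long, 30 mm diameter, 0.1 to 0.2 kg. Origin at its middle, x along it, any roll. Lies on the box floor (axis z 21), within 0.04 rad of the box's y, middle at box x -8 to 8, y 38 to 65: one end under the opening, the other under the fixed deck.
- pin_end_a (a point): centre of the pin's end face at +130 mm along its x (the end under the fixed deck at the start)
- pin_end_b (a point): centre of the pin's end face at -130 mm along its x (the end under the opening at the start)
- bun: small round golden bread bun, 60 mm across, 36 mm high, on the fixed deck of the pin box (around y 155 to 195 mm of the box frame); leave alone; origin at the centre of its underside
- ciabatta: pale flat bread 55 x 120 x 36 mm on the step above the slot of the pin box; leave alone; origin at the centre of its underside
- rye_loaf: dark loaf 190 x 100 x 75 mm on the counter to the right of the box; leave alone; origin at the centre of its underside
- crusty_loaf: brown loaf 170 x 90 x 70 mm on the counter to the left of the box; leave alone; origin at the centre of its underside
- mug: white mug, 80 mm across, 90 mm high, on the counter to the right; leave alone; origin at the centre of its underside
- seed_jar: glass jar with steel cap, 70 mm across, 120 mm high, on the counter to the left; leave alone; origin at the centre of its underside
- dough_scraper: steel blade 80 x 110 mm with a round wooden grip 22 mm thick, flat on the counter to the right; leave alone; origin at the centre of its underside
Things that resemble listed ones, but are neither listed nor needed, are in the scene too. What is shaped like the lid_board but yellow is not meant.

How it is judged:
On the way, in this order (a step that is already met when the one before it is completed fails the run):
1. the lid board is fully home in the slot under the step (x of lid_board in the frame of pin_box above 0.1365 m and y of lid_board in the frame of pin_box between -0.008 and 0.008 m and z of lid_board in the frame of pin_box between 0.064 and 0.076 m and angle between the x axis of lid_board and the x axis of pin_box, either way round below 0.06 rad), for 0.2 s.
2. the rolling pin is tilted through the opening, one end above the deck and the other still below it (all of step 1 and ((height (world z) of pin_end_b above 0.088 m and height (world z) of pin_end_a below 0.064 m) or (height (world z) of pin_end_a above 0.088 m and height (world z) of pin_end_b below 0.064 m))), for 0.1 s.
At the end, for the whole second after the job is handed in: The lid board is home in the slot (within 6 mm of the stop, 8 mm sideways, lying on the deck); the rolling pin is gripped by the fingers, at rest (under 0.05 m/s), both ends at least 50 mm above the deck of the box (120 mm above the counter), touching neither box, board nor other things (all of step 1 and height (world z) of each of pin_end_a, pin_end_b above 0.12 m and contact force between rolling_pin and the fingers above 2 N and linear speed of rolling_pin below 0.05 m/s and contact force between rolling_pin and pin_box below 0.2 N and contact force between rolling_pin and lid_board below 0.2 N and contact force between rolling_pin and bun below 0.2 N and contact force between rolling_pin and ciabatta below 0.2 N and contact force between rolling_pin and rye_loaf below 0.2 N and contact force between rolling_pin and crusty_loaf below 0.2 N and contact force between rolling_pin and mug below 0.2 N and contact force between rolling_pin and seed_jar below 0.2 N and contact force between rolling_pin and dough_scraper below 0.2 N); the arm keeps its last pose, push and grip.
It fails at once if a bread on the box (bun, ciabatta) moved more than 30 mm (distance of any of bun, ciabatta from where it was at the start of the episode above 0.03 m).
It fails at once if a loaf, the mug, the jar or the scraper on the counter moved more than 30 mm (distance of any of rye_loaf, crusty_loaf, mug, seed_jar, dough_scraper from where it was at the start of the episode above 0.03 m).
It also fails if it takes over 59 s, if anything falls off the work surface, if the arm or the gripper's body presses on something with over 40 N, if the wrist force passes 120 N, or if a joint passes its speed limit or range.

## Robot

A 7-joint arm with a two-finger parallel gripper is mounted at the origin on the work surface. World frame = base frame: x ahead of the robot, y to its left, z up, the work surface at z = 0. Lengths are in m, angles in rad, forces in N, time in s.
With the tool pointing down it reaches from about 0.425 to 0.95 m from the base axis. Payload 4.7 kg.
Tool frame: the origin (TCP) lies midway between the tips of the shut fingers; the grasp point (between the pads) lies 19 mm behind it; z points along the fingers, y is the line along which they close (so a half turn about z gives the same grasp; the last joint's range is limited). The gripper opens to 85 mm and grips with 20 to 120 N. Pads are 22 mm wide; open, the fingers measure 114 mm over their backs; the gripper's body (76 mm by 85 mm) begins 54 mm behind the grasp point. The pads swing forward as they close: fully open they stand 13 mm farther back than shut.
Start: joints at [1.128, 0.469, -0.049, 1.532, 0.024, 1.141, -0.082], TCP at [0.271, -0.618, 0.21] pointing down, gripper open.
Joint ranges: [-2.59, 2.59], [-0.33, 1.99], [-1.39, 1.29], [0.1, 2.45], [-1.04, 4.18], [0.21, 1.99], [-2.66, 2.66]. Speed limits (rad/s): [2.57, 2.57, 3.14, 3.14, 3.14, 3.14, 3.14].

## Interface

Orientations are given as a rotation vector (axis times angle).
In Python, from station import bot, read_camera, order, cut_out gives the robot as it stands.
- The arm moves only by the shell command python3 -m handwheel 'ROWS'. ROWS is JSON, a list that holds one entry, the list of rows, each a list of 7 numbers: the shift along the tool's x, y, z in units of 150 mm (1.0 is 150 mm), then the turn, a rotation vector about the tool's x, y, z in units of 180 degrees (1.0 is 180 degrees), then the opening, from 0 (shut) to 1 (fully open). A call has 1 to 12 rows; each row shifts and turns the commanded pose from where the row before left it, along the tool's axes as they then stand; what a row does not reach is not made up. A row lasts 1/12 s, in which the tool goes at most 41.7 mm and 7.16 degrees, less where a joint would pass 70% of its speed; a pose out of reach is approached as far as the arm can. A call with a number of a shift or a turn outside -1 to 1 is refused whole. A call with a gripper value outside its range is refused whole. The fingers move at their own pace and stop on an object; the grip force is fixed at half the most. Time passes only in rows, so rows that do not move let the fingers close. It gives the time, the measured TCP pose, the force, the opening and the grip force at its end, in the units of the state.
- bot.sense(): the state, without advancing time (a new reading comes with each control period).
- read_camera(name): name is "side" or "top" or "wrist"; returns a dict with "pixels" (420x560x3 uint8, blue, green, red), "depth" (420x560 float32, m along the optical axis (not along the pixel's ray), 0 where there is no reading), "intrinsics" (3x3 intrinsics, pixels), "rvec" (rotation vector, rad) and "tvec" (3), from world to camera coordinates, as OpenCV has them; the wrist camera has in their place "hand_eye" (4x4, takes a point from camera to tool coordinates, whose origin is the TCP and whose axes are the flange's). Camera axes: x right, y down, z forward; pixel columns grow to the right and rows downward; lengths in m; the calibration is good to about 2 mm. A picture is of the moment at which its call begins: read the wrist's pose just before it.
- order.close_job(): hands the job in; it is judged then, once.
Trained networks look in the newest picture that a camera, given by its name, has taken for a name from the list of things; names that differ only in an ending like _2 or _b are one class to them, and where a whole thing is asked for, a point or a joint stands for the part that bears it (a point fixed in the world has none). Each returns a list of dicts, best first, with "confidence" (0 to 1); they miss things now and then, are a little off and sometimes report something else, mostly with a low value. They report only what shows in the picture. A call takes as long as a camera call. They do not tell look-alikes from the thing itself.
- cut_out(camera, thing): "mask" (420x560 bool, what is visible of it) and "position" ([column, row] in pixels, amid what is visible of it).
The state is a dict: "time": time; "qpos": joint angles; "qd": joint speeds; "tau": joint torques, N m; "tcp_pos": TCP position; "tcp_rot": TCP orientation; "contact_force": force on the tool from outside, world axes, zero at the start; "wrist_torque": the same for the moment, N m; "grip_width": finger opening in m; "finger_force": force on a finger pad.
Only numpy, scipy, OpenCV 4.12 (cv2) and the standard library are available. Lean on these libraries where they do the work, as an engineer would, in place of code of your own. Each camera call takes 0.05 s, during which the arm holds its last target. There are 200 camera calls.

## Working session

There is one attempt and no reset: what is moved stays moved. The work goes in short steps, Python scripts to look and compute and a shell command to move; the robot and the scene stay as the last step left them, time stands still between calls to the robot, and variables do not carry over. Pictures are saved under pics/ and viewed, at most 10 in all, crops included, and the job is handed in when it is done.

```bash
ls; mkdir -p pics; cat > h.py <<'E'
import numpy as np, cv2
from station import bot, read_camera, order, cut_out
from scipy.spatial.transform import Rotation as R
def T(cam, s=None):  # cam->world
    M=np.eye(4)
    if 'hand_eye' in cam:
        M[:3,:3]=R.from_rotvec(s['tcp_rot']).as_matrix(); M[:3,3]=s['tcp_pos']; return M@cam['hand_eye']
    r=R.from_rotvec(np.ravel(cam['rvec'])).as_matrix(); M[:3,:3]=r.T; M[:3,3]=-r.T@np.ravel(cam['tvec']); return M
def cloud(cam,s=None):  # HxWx3 world, nan where no depth
    d=cam['depth']; K=cam['intrinsics']; v,u=np.mgrid[:d.shape[0],:d.shape[1]]
    z=np.where(d>0,d,np.nan); P=np.stack([(u-K[0,2])/K[0,0]*z,(v-K[1,2])/K[1,1]*z,z],-1)
    M=T(cam,s); return P@M[:3,:3].T+M[:3,3]
def proj(cam,p,s=None):
    q=np.linalg.inv(T(cam,s))@np.r_[p,1]; q=cam['intrinsics']@q[:3]; return q[:2]/q[2]
E
python3 - <<'E'
from h import *
s=bot.sense(); print({k:np.round(v,3) for k,v in s.items()})
a=read_camera('top'); 
cv2.imwrite('pics/top.png',a['pixels'])
C=cloud(a)
for n in ['lid_board','board_handle','rolling_pin','pin_box','bun','ciabatta','rye_loaf','crusty_loaf','mug','seed_jar']:
    for r in cut_out('top',n)[:3]:
        m=r['mask']; print(n,round(r['confidence'],2),np.round(r['position']),m.sum(),np.round(np.nanmedian(C[m],0),3))
b=read_camera('side'); cv2.imwrite('pics/side.png',b['pixels'])
E
```

```text
pics
{'time': np.float64(0.0), 'qpos': array([ 1.128,  0.469, -0.049,  1.534,  0.024,  1.141, -0.082]), 'qd': array([ 0.   ,  0.001, -0.002,  0.   ,  0.   ,  0.   ,  0.001]), 'tau': array([ 1.0000e-03, -5.1031e+01, -4.7000e-02, -2.3771e+01,  1.0000e-02,
        7.0000e-03,  0.0000e+00]), 'tcp_pos': array([ 0.271, -0.617,  0.209]), 'tcp_rot': array([-3.073e+00, -6.450e-01,  1.000e-03]), 'contact_force': array([-0.46 ,  0.57 , -0.237]), 'wrist_torque': array([-0.009, -0.027, -0.06 ]), 'finger_force': np.float64(0.0), 'grip_width': np.float64(0.086)}
lid_board 0.71 [309. 216.] 2025 [ 0.512 -0.095  0.082]
lid_board 0.58 [217. 288.] 2018 [0.276 0.24  0.012]
board_handle 0.9 [220. 282.] 1981 [0.279 0.239 0.012]
board_handle 0.66 [313. 216.] 2040 [ 0.512 -0.095  0.082]
board_handle 0.61 [396. 275.] 854 [ 0.301 -0.398  0.004]
rolling_pin 0.52 [285. 189.] 6890 [ 0.618 -0.009  0.071]
pin_box 0.62 [287. 192.] 6982 [ 0.618 -0.009  0.071]
bun 0.67 [256. 225.] 211 [0.485 0.095 0.101]
ciabatta 0.92 [310. 153.] 412 [ 0.72  -0.088  0.132]
rye_loaf 0.84 [421. 216.] 1474 [ 0.508 -0.474  0.068]
crusty_loaf 0.67 [147. 190.] 1075 [0.607 0.496 0.064]
mug 0.57 [391. 180.] 581 [ 0.647 -0.39   0.036]
seed_jar 0.62 [150. 232.] 462 [0.459 0.455 0.115]
```

View pics/top.png

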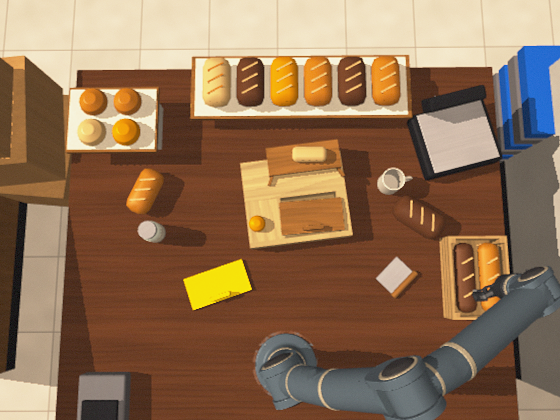

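View pics/side.png

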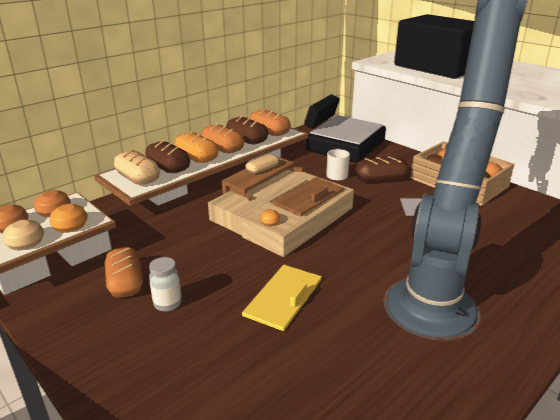

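The top picture shows the brown board with its handle over the opening at (312,216). The yellow look-alike lies on the counter at (217,286), and the brown step is at (305,160). I choose the brown board on the box, then measure the box and board.

```bash
python3 - <<'E'
from h import *
from scipy.optimize import least_squares
a=read_camera('top'); C=cloud(a); s=bot.sense()
cv2.imwrite('pics/crop.png',cv2.resize(a['pixels'][135:255,225:365],None,fx=5,fy=5)[:600])
m=np.zeros(C.shape[:2],bool); m[135:255,235:360]=1
def rect(sel,nm):
    P=C[sel&m][:,:2]; r=cv2.minAreaRect((P*1000).astype(np.float32)); print(nm,len(P),np.round(r[0],1),np.round(r[1],1),round(r[2],2))
z=C[...,2]
rect((z>.05)&(z<.2),'box all'); 
sat=cv2.cvtColor(a['pixels'],cv2.COLOR_BGR2HSV)
rect((z>.062)&(z<.075),'deck')
rr=[q for q in cut_out('top','lid_board') if q['position'][1]<250][0]['mask']
rect(rr&(z>.074),'board'); rect(rr&(z>.1),'handle')
st=(z>.09)&(z<.104)&(C[...,0]>.62); rect(st,'step')
print('z deck',np.median(z[(z>.055)&(z<.077)&m]),'board z',np.median(z[rr]))
K=a['intrinsics'];print(K[0,0],T(a)[:3,3])
E
```

```text
box all 9171 [594.6 -37.3] [342.  361.3] 7.02
deck 4356 [576.  -39.3] [304.9 361.3] 6.73
board 1940 [513.1 -93.7] [115.2 219.9] 5.02
handle 87 [470.4 -96.9] [14. 69.] 5.04
step 1484 [708.1 -69.4] [124.1 257.9] 7.04
z deck 0.06956162737848015 board z nan
458.45302567730283 [0.30106881 0.00832841 1.66504782]
```

View pics/crop.png

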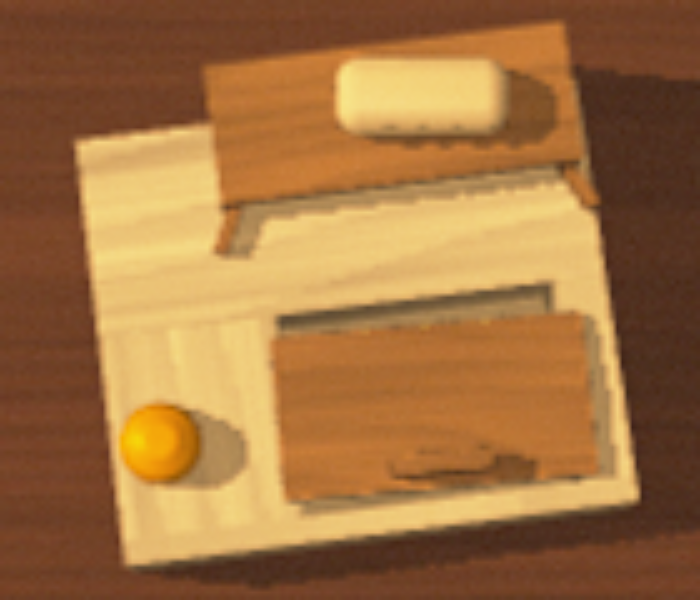

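The crop confirms the brown board with its handle at crop (465,465), which is the top-image pixel (318,228). I'll plan the approach over the handle.

```bash
cat >> h.py <<'E'
BO=np.array([.5207,-.0917,0]); BY=np.deg2rad(7.02); BR=R.from_euler('z',BY).as_matrix()
def box(p): return BO+BR@np.asarray(p,float)          # box -> world (m)
def unbox(p): return BR.T@(np.asarray(p)-BO)
def down(yaw,tilt=0):  # tool z down, tool y at world angle yaw (rad)
    y=np.array([np.cos(yaw),np.sin(yaw),0]); z=np.array([0,0,-1.]); return R.from_matrix(np.c_[np.cross(y,z),y,z])
def steps(pos,rot,n):  # needed per-row values from measured pose to target in n rows
    s=bot.sense(); r0=R.from_rotvec(s['tcp_rot']); p0=np.array(s['tcp_pos']); w=(r0.inv()*rot).as_rotvec()
    out=[]
    for i in range(n):
        r=r0*R.from_rotvec(w*i/n); d=r.inv().apply((np.asarray(pos)-p0)/n)
        out.append(np.round(np.r_[d/.15,w/n/np.pi],3).tolist())
    print('per row mm',np.linalg.norm(np.asarray(pos)-p0)/n*1000,'deg',np.rad2deg(np.linalg.norm(w)/n))
    for o in out: print(o)
E
python3 - <<'E'
from h import *
steps([.4704,-.0969,.20],down(np.deg2rad(5)),15)
E
```

```text
per row mm 37.19109372348883 deg 4.752307310830395
[0.174, -0.176, 0.004, 0.0, 0.0, -0.026]
[0.188, -0.161, 0.004, 0.0, 0.0, -0.026]
[0.201, -0.145, 0.004, 0.0, 0.0, -0.026]
[0.212, -0.128, 0.004, 0.0, 0.0, -0.026]
[0.222, -0.11, 0.004, 0.0, 0.0, -0.026]
[0.23, -0.091, 0.004, 0.0, 0.0, -0.026]
[0.237, -0.072, 0.004, 0.0, 0.0, -0.026]
[0.242, -0.052, 0.004, 0.0, 0.0, -0.026]
[0.246, -0.032, 0.004, 0.0, 0.0, -0.026]
[0.248, -0.011, 0.004, 0.0, 0.0, -0.026]
[0.248, 0.009, 0.004, 0.0, 0.0, -0.026]
[0.246, 0.03, 0.004, 0.0, 0.0, -0.026]
[0.243, 0.05, 0.004, 0.0, 0.0, -0.026]
[0.238, 0.07, 0.004, 0.0, 0.0, -0.026]
[0.231, 0.089, 0.004, 0.0, 0.0, -0.026]
```

```bash
python3 -m handwheel '[[[0.17,-0.18,0,0,0,-0.026,1],[0.19,-0.16,0,0,0,-0.026,1],[0.2,-0.145,0,0,0,-0.026,1],[0.21,-0.13,0,0,0,-0.026,1],[0.22,-0.11,0,0,0,-0.026,1],[0.23,-0.09,0,0,0,-0.026,1],[0.237,-0.07,0,0,0,-0.026,1],[0.242,-0.05,0,0,0,-0.026,1],[0.246,-0.03,0,0,0,-0.026,1],[0.248,-0.01,0,0,0,-0.026,1],[0.248,0.01,0,0,0,-0.026,1],[0.246,0.03,0,0,0,-0.026,1]]]'
python3 -m handwheel '[[[0.243,0.05,0,0,0,-0.026,1],[0.238,0.07,0,0,0,-0.026,1],[0.231,0.09,0,0,0,-0.026,1],[0,0,0,0,0,0,1],[0,0,0,0,0,0,1],[0,0,0,0,0,0,1]]]'
python3 - <<'E'
from h import *
s=bot.sense(); a=read_camera('wrist'); C=cloud(a,s); cv2.imwrite('pics/w1.png',a['pixels'])
z=C[...,2]
P=C[(z>.1)&(z<.118)&(abs(C[...,0]-.47)<.05)&(abs(C[...,1]+.097)<.06)]
print(len(P), cv2.minAreaRect((P[:,:2]*1000).astype(np.float32)), np.median(P[:,2]) if len(P) else 0)
steps([.4704,-.0969,.088],down(np.deg2rad(5)),4)
E
```

```text
time: 1.7
tcp_pos: [0.434, -0.2016, 0.2103]
tcp_rot: [2.404, 2.02, 0.0]
contact_force: [0.4, 0.0, -0.0]
grip_width: 0.0854
finger_force: 0.0
time: 2.2
tcp_pos: [0.4749, -0.1003, 0.2098]
tcp_rot: [2.145, 2.295, -0.001]
contact_force: [-0.1, -0.2, 0.3]
grip_width: 0.0855
finger_force: 0.0
1360 ((471.2743225097656, -96.69407653808594), (13.931001663208008, 70.37383270263672), 3.9475033283233643) 0.11043065170651387
per row mm 30.466561944704175 deg 0.3075504943704195
[0.007, -0.007, 0.203, -0.0, 0.0, -0.002]
[0.007, -0.007, 0.203, -0.0, 0.0, -0.002]
[0.007, -0.007, 0.203, -0.0, 0.0, -0.002]
[0.007, -0.007, 0.203, -0.0, 0.0, -0.002]
```

View pics/w1.png

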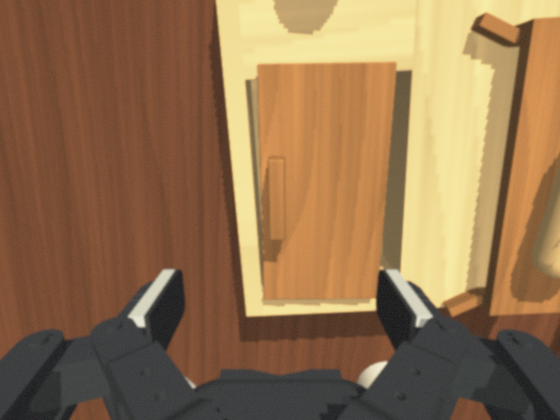

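The handle is at wrist pixel (277,198), between the fingers, and agrees with the top view. I'll lower and grip it.

```bash
python3 -m handwheel '[[[0.01,-0.007,0.2,0,0,-0.002,1],[0.007,-0.007,0.2,0,0,-0.002,1],[0.007,-0.007,0.2,0,0,-0.002,0.8],[0,-0.007,0.2,0,0,0,0.6],[0,0,0,0,0,0,0.4],[0,0,0,0,0,0,0.2],[0,0,0,0,0,0,0],[0,0,0,0,0,0,0],[0,0,0,0,0,0,0],[0,0,0,0,0,0,0]]]'
python3 - <<'E'
from h import *
s=bot.sense(); r=R.from_rotvec(s['tcp_rot']); y=r.as_matrix()[:,1]; print('yaw',np.rad2deg(np.arctan2(y[1],y[0])),unbox(s['tcp_pos']))
# handle target at home: box (100,0)
steps(np.r_[box([.098,0,0])[:2],s['tcp_pos'][2]],down(BY),10)
E
```

```text
time: 3.08
tcp_pos: [0.4717, -0.0967, 0.0912]
tcp_rot: [2.121, 2.314, 0.002]
contact_force: [0.3, 0.3, -1.0]
grip_width: 0.0001
finger_force: 0.0
yaw 4.9646966484161545 [-0.04927499  0.00100779  0.09118258]
per row mm 14.72784388737262 deg 0.20620395452060875
[0.003, 0.098, 0.0, 0.0, 0.0, -0.001]
[0.002, 0.098, 0.0, 0.0, 0.0, -0.001]
[0.002, 0.098, 0.0, 0.0, 0.0, -0.001]
[0.002, 0.098, 0.0, 0.0, 0.0, -0.001]
[0.001, 0.098, 0.0, 0.0, 0.0, -0.001]
[0.001, 0.098, 0.0, 0.0, 0.0, -0.001]
[0.001, 0.098, 0.0, 0.0, 0.0, -0.001]
[0.0, 0.098, 0.0, 0.0, 0.0, -0.001]
[0.0, 0.098, 0.0, 0.0, 0.0, -0.001]
[-0.0, 0.098, 0.0, 0.0, 0.0, -0.001]
```

```bash
python3 - <<'E'
from h import *
s=bot.sense(); print(s['tcp_pos'],s['grip_width'],s['finger_force'])
a=read_camera('wrist'); C=cloud(a,s); t=read_camera('side'); 
print(proj(a,s['tcp_pos'],s))
D=cloud(t); cv2.imwrite('pics/w2.png',np.hstack([cv2.resize(a['pixels'],(440,330)),cv2.resize(t['pixels'][160:250,220:340],(360,330))[:, :]]))
t=read_camera('top');D=cloud(t)
for c,E in(('w',C),('t',D)):
    Q=E.reshape(-1,3); Q=Q[(Q[:,2]>.076)&(Q[:,2]<.0875)]; B=np.array([unbox(q) for q in Q]); B=B[(abs(B[:,0])<.1)&(abs(B[:,1])<.125)]
    print(c,len(B), B.min(0),B.max(0))
E
```

```text
[ 0.47167123 -0.09672194  0.09118258] 0.0001378076242854934 0.0
[279.59426442 254.977355  ]
w 55395 [-0.06467092 -0.09206337  0.07928985] [0.05562217 0.11171263 0.08744377]
t 878 [-0.08676726 -0.12388062  0.07603173] [0.09876186 0.12064977 0.08741436]
```

View pics/w2.png

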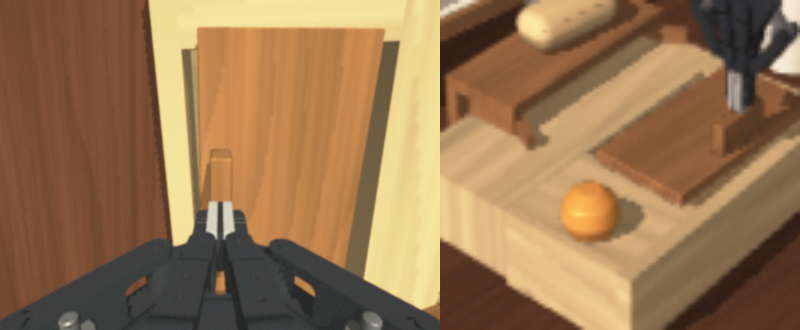

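The picture shows the fingers shut at the handle (wrist crop (220,215)) without holding it. I'll check where the tips are.

```bash
python3 - <<'E'
from h import *
s=bot.sense()
for n in('wrist','side','top'):
    a=read_camera(n); C=cloud(a,s); Q=C.reshape(-1,3)
    B=(Q-BO)@BR
    P=B[(abs(B[:,0]+.0493)<.025)&(abs(B[:,1])<.05)&(B[:,2]>.088)&(B[:,2]<.14)]
    print(n,len(P))
    for y in np.arange(-.05,.05,.01):
        q=P[(P[:,1]>y)&(P[:,1]<y+.01)]
        if len(q): print(' y',round(y,3),len(q),'z',q[:,2].min().round(3),np.median(q[:,2]).round(3),q[:,2].max().round(3),'x',q[:,0].min().round(3),q[:,0].max().round(3))
E
```

```text
wrist 3398
 y 0.0 763 z 0.108 0.13 0.14 x -0.063 -0.036
 y 0.01 1344 z 0.108 0.12 0.14 x -0.056 -0.041
 y 0.02 610 z 0.108 0.11 0.112 x -0.055 -0.041
 y 0.03 681 z 0.088 0.11 0.112 x -0.055 -0.041
side 207
 y -0.04 3 z 0.094 0.104 0.109 x -0.055 -0.047
 y -0.03 14 z 0.088 0.099 0.111 x -0.06 -0.052
 y -0.02 14 z 0.089 0.101 0.111 x -0.058 -0.055
 y -0.01 26 z 0.088 0.103 0.14 x -0.063 -0.052
 y 0.0 44 z 0.088 0.125 0.139 x -0.065 -0.036
 y 0.01 52 z 0.089 0.12 0.14 x -0.062 -0.037
 y 0.02 18 z 0.088 0.099 0.112 x -0.057 -0.044
 y 0.03 31 z 0.088 0.103 0.114 x -0.057 -0.041
 y 0.04 5 z 0.091 0.104 0.112 x -0.054 -0.047
top 14
 y 0.02 5 z 0.097 0.105 0.112 x -0.056 -0.046
 y 0.03 9 z 0.092 0.108 0.114 x -0.056 -0.043
```

```bash
python3 - <<'E'
from h import *
s=bot.sense(); a=read_camera('wrist'); C=cloud(a,s)
r=R.from_rotvec(s['tcp_rot'])
for v in range(235,340,8):
    for u in (270,280,288): print(v,u,np.round(r.inv().apply(C[v,u]-s['tcp_pos'])*1000,1),end=' ')
    print(a['pixels'][v,280])
E
```

```text
235 270 [ 19.4  -4.4 -20.8] 235 280 [ 19.5   0.2 -21. ] 235 288 [ 19.2   4.  -20.2] [ 75 129 189]
243 270 [ 15.3  -4.5 -20.6] 243 280 [ 15.3   0.2 -20.5] 243 288 [ 15.6   4.  -21.2] [ 74 130 186]
251 270 [ 11.5  -4.5 -21.1] 251 280 [ 10.8   0.2 -19.4] 251 288 [ 11.7   4.  -21.6] [ 78 131 188]
259 270 [ 11.   -4.3 -29. ] 259 280 [ 11.1   0.2 -29.2] 259 288 [ 10.8   3.9 -28.6] [53 54 57]
267 270 [ 11.4  -4.  -38. ] 267 280 [ 10.7   0.2 -36.6] 267 288 [ 11.    3.7 -37.1] [54 57 59]
275 270 [ 10.8  -3.8 -44.1] 275 280 [ 11.1   0.2 -44.7] 275 288 [ 10.7   3.5 -43.9] [56 60 63]
283 270 [ 11.5  -3.6 -52. ] 283 280 [ 11.3   0.2 -51.5] 283 288 [ 10.7   3.4 -50.5] [54 58 58]
291 270 [ 11.5  -3.4 -57.9] 291 280 [ 10.8   0.2 -56.6] 291 288 [ 11.    3.2 -57. ] [55 59 59]
299 270 [ 11.7  -3.2 -63.7] 299 280 [  8.3   0.2 -58.1] 299 288 [ 12.5   3.  -65. ] [67 68 71]
307 270 [ 11.7  -3.1 -68.7] 307 280 [  6.3   0.2 -60.2] 307 288 [ 12.1   2.9 -69.2] [66 70 71]
315 270 [ 12.9  -2.9 -75. ] 315 280 [  2.4   0.2 -59.4] 315 288 [ 11.5   2.8 -72.9] [63 63 65]
323 270 [ 12.2  -2.8 -78.1] 323 280 [ -1.1   0.2 -59.3] 323 288 [  9.9   2.8 -74.8] [51 54 53]
331 270 [  8.9  -2.9 -77.6] 331 280 [ -3.9   0.2 -60.2] 331 288 [  4.2   2.9 -71.2] [45 48 47]
339 270 [  0.4  -3.2 -70.4] 339 280 [ -7.3   0.2 -60.4] 339 288 [  0.4   3.  -70.3] [51 50 48]
```

```bash
python3 -m handwheel '[[[0,0,-0.15,0,0,0,0],[0,0,-0.15,0,0,0,0],[0,0,0,0,0,0,0]]]'; python3 - <<'E'
from h import *
s=bot.sense(); a=read_camera('wrist'); C=cloud(a,s)
r=R.from_rotvec(s['tcp_rot'])
for v in range(235,275,3):
    for u in (274,280,286): print(v,u,np.round(r.inv().apply(C[v,u]-s['tcp_pos'])*1000,1),end=' ')
    print(a['pixels'][v,280])
Q=((C.reshape(-1,3)-BO)@BR); P=Q[(abs(Q[:,0]+.0493)<.03)&(abs(Q[:,1])<.05)&(Q[:,2]>.1)&(Q[:,2]<.1125)]
print(P.min(0),P.max(0))
E
```

```text
time: 3.68
tcp_pos: [0.4735, -0.0964, 0.1382]
tcp_rot: [2.118, 2.312, 0.006]
contact_force: [1.3, -0.2, -0.2]
grip_width: 0.0005
finger_force: 0.0
235 274 [ 0.8 -3.6 28.8] 235 280 [ 1.3  0.2 27.6] 235 286 [ 1.2  4.  27.7] [ 74 131 190]
238 274 [-0.9 -3.6 28. ] 238 280 [-0.9  0.2 28.1] 238 286 [-1.1  4.  28.5] [ 76 131 191]
241 274 [-2.6 -3.6 27.1] 241 280 [-2.8  0.2 27.7] 241 286 [-2.8  4.  27.6] [ 77 131 192]
244 274 [-5.3 -3.6 28.7] 244 280 [-5.1  0.2 28.4] 244 286 [-5.7  4.  29.8] [ 73 130 189]
247 274 [-6.6 -3.6 26.9] 247 280 [-6.5  0.2 26.7] 247 286 [-7.1  4.  28.3] [ 74 128 187]
250 274 [-8.9 -3.6 27.6] 250 280 [-9.3  0.2 28.7] 250 286 [-9.3  4.  28.6] [ 74 127 186]
253 274 [-10.6  -3.6  26.8] 253 280 [-10.9   0.2  27.5] 253 286 [-11.4   4.   28.6] [ 76 129 187]
256 274 [-13.3  -3.6  28.3] 256 280 [-13.4   0.2  28.3] 256 286 [-13.4   4.1  28.3] [ 70 106 150]
259 274 [ 11.1  -2.5 -29.3] 259 280 [ 10.8   0.2 -28.5] 259 286 [ 10.8   3.  -28.5] [58 61 58]
262 274 [ 10.8  -2.4 -31.7] 262 280 [ 11.5   0.2 -33.2] 262 286 [ 10.9   2.9 -31.9] [59 59 61]
265 274 [ 11.   -2.4 -35.2] 265 280 [ 10.3   0.2 -33.7] 265 286 [ 10.7   2.9 -34.6] [54 56 57]
268 274 [ 10.5  -2.3 -37.1] 268 280 [ 11.    0.2 -38. ] 268 286 [ 10.7   2.8 -37.5] [54 58 58]
271 274 [ 11.3  -2.2 -41.5] 271 280 [ 10.4   0.2 -39.8] 271 286 [ 10.9   2.7 -40.6] [54 58 57]
274 274 [ 10.9  -2.2 -43.4] 274 280 [ 11.1   0.2 -43.7] 274 286 [ 11.8   2.7 -45. ] [55 57 58]
[-0.05660147 -0.01300722  0.10024118] [-0.04091101  0.03656224  0.11249727]
```

```bash
python3 - <<'E'
from h import *
s=bot.sense(); a=read_camera('side'); C=cloud(a)
Q=C.reshape(-1,3); m=(np.linalg.norm(Q[:,:2]-s['tcp_pos'][:2],axis=1)<.022)&(Q[:,2]>.112)&(Q[:,2]<.24)
print(s['tcp_pos'],np.sort(Q[m][:,2])[:12], m.sum()); p=proj(a,s['tcp_pos']); print(p)
u,v=np.round(p).astype(int); im=cv2.resize(a['pixels'][v-40:v+25,u-40:u+40],None,fx=6,fy=6,interpolation=cv2.INTER_NEAREST)
cv2.circle(im,(243,243),4,(0,0,255),-1); cv2.imwrite('pics/s3.png',im)
E
```

```text
[ 0.47237614 -0.09653423  0.1366429 ] [0.11235292 0.1563397  0.15773092 0.15786427 0.15939616 0.16007284
 0.16089761 0.16401395 0.16403272 0.16406144 0.16417141 0.16474187] 235
[319.70352928 181.96067719]
```

View pics/s3.png

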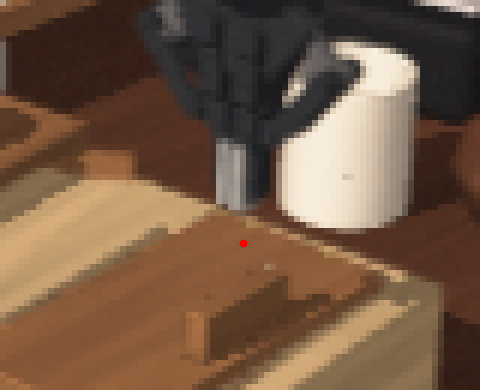

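The side crop shows the real fingertips at (240,208), about 20 mm above the projected reported TCP at (243,243). The reported TCP therefore lies about 20 mm beyond the tips, and I'll correct heights by that. Next I open, lower by 69 mm and close.

```bash
python3 -m handwheel '[[[0,-0.005,0,0,0,0,0.6],[0,0,0,0,0,0,0.6],[0,0,0,0,0,0,0.6],[0,0,0,0,0,0,0.6],[0,0,0.1,0,0,0,0.6],[0,0,0.12,0,0,0,0.6],[0,0,0.12,0,0,0,0.6],[0,0,0.12,0,0,0,0.6],[0,0,0,0,0,0,0.6]]]'; python3 -m handwheel '[[[0,0,0,0,0,0,0],[0,0,0,0,0,0,0],[0,0,0,0,0,0,0],[0,0,0,0,0,0,0],[0,0,0,0,0,0,0],[0,0,0,0,0,0,0]]]'
python3 - <<'E'
from h import *
s=bot.sense(); r=R.from_rotvec(s['tcp_rot']); y=r.as_matrix()[:,1]; print('yaw',np.rad2deg(np.arctan2(y[1],y[0])),unbox(s['tcp_pos']))
steps(np.r_[box([.100,0,0])[:2],s['tcp_pos'][2]],down(BY),10)
E
```

```text
time: 4.53
tcp_pos: [0.4672, -0.0961, 0.0628]
tcp_rot: [-2.118, -2.312, 0.005]
contact_force: [-1.0, 0.5, 1.0]
grip_width: 0.0515
finger_force: 0.0
time: 5.03
tcp_pos: [0.471, -0.0965, 0.0671]
tcp_rot: [2.121, 2.314, 0.002]
contact_force: [-0.4, 0.1, 6.9]
grip_width: 0.0126
finger_force: 59.9
yaw 4.988645844241705 [-0.04987418  0.00127736  0.06706632]
per row mm 14.98796203452608 deg 0.20369012445311208
[0.003, 0.1, 0.0, 0.0, 0.0, -0.001]
[0.002, 0.1, 0.0, 0.0, 0.0, -0.001]
[0.002, 0.1, 0.0, 0.0, 0.0, -0.001]
[0.002, 0.1, 0.0, 0.0, 0.0, -0.001]
[0.001, 0.1, 0.0, 0.0, 0.0, -0.001]
[0.001, 0.1, 0.0, 0.0, 0.0, -0.001]
[0.001, 0.1, 0.0, 0.0, 0.0, -0.001]
[0.0, 0.1, 0.0, 0.0, 0.0, -0.001]
[-0.0, 0.1, 0.0, 0.0, 0.0, -0.001]
[-0.0, 0.1, 0.0, 0.0, 0.0, -0.001]
```

```bash
python3 -m handwheel '[[[0.003,0.1,-0.007,0,0,-0.002,0],[0.003,0.1,0,0,0,-0.002,0],[0.002,0.1,0,0,0,-0.001,0],[0.002,0.1,0,0,0,-0.002,0],[0.001,0.1,0,0,0,-0.002,0],[0.001,0.1,0,0,0,-0.002,0],[0,0.1,0,0,0,0,0],[0,0,0,0,0,0,0]]]'
python3 - <<'E'
from h import *
s=bot.sense(); r=R.from_rotvec(s['tcp_rot']); y=r.as_matrix()[:,1]; print('yaw',np.rad2deg(np.arctan2(y[1],y[0])),unbox(s['tcp_pos']))
def rect(a):
    C=cloud(a,s); B=(C.reshape(-1,3)-BO)@BR; m=(B[:,2]>.078)&(B[:,2]<.086)&(B[:,0]>-.06)&(B[:,0]<.14)&(abs(B[:,1])<.118)
    P=B[m]; return P
a=read_camera('top'); P=rect(a); print(len(P),P.min(0),P.max(0),cv2.minAreaRect((P[:,:2]*1000).astype(np.float32)))
E
```

```text
time: 5.7
tcp_pos: [0.5769, -0.0832, 0.0673]
tcp_rot: [2.08, 2.351, 0.004]
contact_force: [0.8, -0.5, -0.9]
grip_width: 0.0125
finger_force: 58.9
yaw 6.997877744205491 [0.05686869 0.00160501 0.06734394]
539 [-0.04430257 -0.11446894  0.07801921] [0.13984435 0.11300236 0.08598023] ((47.51763916015625, -0.675811767578125), (227.20880126953125, 184.28509521484375), 89.81764221191406)
```

```bash
python3 -m handwheel '[[[-0.005,0.06,0,0,0,0,0],[-0.005,0.06,0,0,0,0,0],[0,0.06,0,0,0,0,0],[0,0.06,0,0,0,0,0],[0,0.04,0,0,0,0,0],[0,0.02,0,0,0,0,0],[0,0,0,0,0,0,0],[0,0,0,0,0,0,0]]]'
python3 -c "
from h import *
s=bot.sense();print(unbox(s['tcp_pos']),s['contact_force'])"
```

```text
time: 6.42
tcp_pos: [0.6198, -0.0798, 0.0671]
tcp_rot: [2.082, 2.352, 0.001]
contact_force: [-1.0, -0.2, 5.0]
grip_width: 0.013
finger_force: 59.7
[ 0.09981104 -0.00027624  0.06714643] [-0.97514465 -0.17590517  5.03333824]
```

```bash
python3 -m handwheel '[[[0,0.012,0,0,0,0,0],[0,0.012,0,0,0,0,0],[0,0,0,0,0,0,0],[0,0,0,0,0,0,0]]]'
python3 -c "
from h import *
s=bot.sense();print(unbox(s['tcp_pos']),s['contact_force'])"
```

```text
time: 6.75
tcp_pos: [0.6203, -0.0799, 0.0671]
tcp_rot: [-2.081, -2.35, 0.007]
contact_force: [-10.2, -1.2, 11.2]
grip_width: 0.0126
finger_force: 60.7
[ 0.10027488 -0.00045415  0.06713404] [-10.16448028  -1.15793966  11.18299533]
```

The board is against the stop (−10 N felt). I'll release it with a partial opening, rise, move back and look into the box.

```bash
python3 -m handwheel '[[[0,-0.012,0,0,0,0,0.4],[0,0,0,0,0,0,0.4],[0,0,0,0,0,0,0.4],[0,0,0,0,0,0,0.4],[0,0,-0.1,0,0,0,0.4],[0,0,-0.22,0,0,0,0.4],[0,0,-0.25,0,0,0,0.5],[0,-0.1,-0.25,0,0,0,0.7],[0,-0.25,-0.25,0,0,0,0.7],[0,-0.25,-0.1,0,0,0,0.7],[0,-0.1,-0.1,0,0,0,0.7],[0,0,0,0,0,0,0.7]]]'
cat >> h.py <<'E'
def look(tag):
    s=bot.sense(); print('tcp box',unbox(s['tcp_pos']).round(4),'tool z',R.from_rotvec(s['tcp_rot']).as_matrix()[:,2].round(3),'w',s['grip_width'])
    out={}
    for n in('wrist','top'):
        a=read_camera(n); C=cloud(a,s); out[n]=(a,(C-BO)@BR)
    for n,(a,B) in out.items():
        m=(B[...,2]>.012)&(B[...,2]<.055)&(abs(B[...,0])<.06)&(abs(B[...,1])<.095); P=B[m]
        print(n,'inside pts',len(P))
        if len(P)>30:
            t=P[P[:,2]>np.percentile(P[:,2],90)-.004]; print('  ztop',np.percentile(P[:,2],[50,95]).round(4),'y',t[:,1].min().round(4),t[:,1].max().round(4),'line x=',np.polyfit(t[:,1],t[:,0],1).round(4))
        m=(B[...,2]>.078)&(B[...,2]<.086)&(B[...,0]>.05)&(B[...,0]<.145)&(abs(B[...,1])<.1); P=B[m]; 
        if len(P): print('  board edge x',np.percentile(P[:,0],1).round(4),len(P))
        m=(B[...,2]>.1)&(B[...,2]<.115)&(B[...,0]>.08)&(B[...,0]<.118)&(abs(B[...,1])<.05); P=B[m]
        if len(P)>5: print('  handle',cv2.minAreaRect((P[:,:2]*1000).astype(np.float32)))
    cv2.imwrite(f'pics/{tag}.png',out['wrist'][0]['pixels'])
E
python3 -c "
from h import *
look('w4')"
```

```text
time: 7.75
tcp_pos: [0.5236, -0.0921, 0.2528]
tcp_rot: [2.08, 2.347, 0.001]
contact_force: [1.0, -0.5, -0.3]
grip_width: 0.0598
finger_force: 0.0
tcp box [ 0.0028 -0.0007  0.2528] tool z [ 0.005 -0.003 -1.   ] w 0.05982895566040175
wrist inside pts 3385
  ztop [0.0345 0.037 ] y -0.0698 0.0945 line x= [ 0.0154 -0.0039]
  board edge x 0.085 9463
  handle ((99.77462005615234, -0.6735420227050781), (14.513246536254883, 69.94145965576172), 0.04690824821591377)
top inside pts 238
  ztop [0.031  0.0399] y 0.0043 0.0946 line x= [ 0.0094 -0.0049]
  board edge x 0.0835 298
  handle ((97.96005249023438, 26.68210792541504), (14.075540542602539, 13.547504425048828), 82.612060546875)
```

View pics/w4.png

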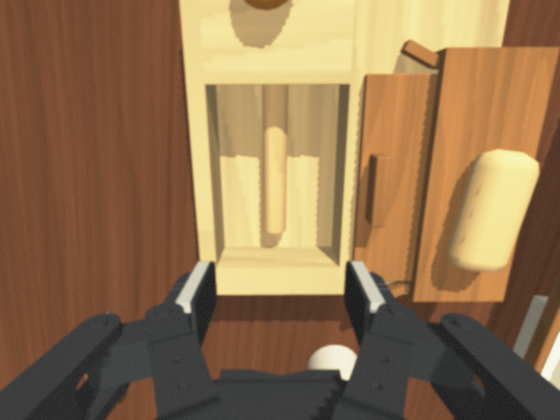

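The board is home: handle at (99.8, −0.7) mm with no yaw. The pin lies in the opening from its b end at wrist pixel (276,230) to the roof edge at (275,85). I'll lower over it at box y ≈ 20 mm.

```bash
python3 - <<'E'
from h import *
steps(box([-.0036,.02,.02]),down(BY-.0154),8)
E
```

```text
per row mm 28.879934407786198 deg 0.10211101148626993
[0.017, -0.007, 0.192, 0.0, 0.0, 0.001]
[0.017, -0.007, 0.192, 0.0, 0.0, 0.001]
[0.017, -0.007, 0.192, 0.0, 0.0, 0.001]
[0.017, -0.007, 0.192, 0.0, 0.0, 0.001]
[0.017, -0.007, 0.192, 0.0, 0.0, 0.001]
[0.017, -0.007, 0.192, 0.0, 0.0, 0.001]
[0.017, -0.007, 0.192, 0.0, 0.0, 0.001]
[0.017, -0.007, 0.192, 0.0, 0.0, 0.001]
```

```bash
python3 -m handwheel '[[[0.03,-0.01,0.19,0,0,0.001,0.7],[0.03,-0.01,0.19,0,0,0.001,0.7],[0.03,-0.01,0.19,0,0,0.001,0.7],[0.03,-0.01,0.19,0,0,0.001,0.7],[0.02,-0.01,0.19,0,0,0.001,0.7],[0,-0.005,0.19,0,0,0,0.7],[0,0,0.19,0,0,0,0.7],[0,0,0.19,0,0,0,0.7],[0,0,0.02,0,0,0,0.7],[0,0,0,0,0,0,0.7],[0,0,0,0,0,0,0.7]]]'
python3 -c "
from h import *
look('w5')"
```

```text
time: 8.77
tcp_pos: [0.515, -0.0708, 0.0185]
tcp_rot: [-2.1, -2.337, -0.001]
contact_force: [0.1, -0.5, 0.4]
grip_width: 0.0599
finger_force: 0.0
tcp box [-0.0031  0.0215  0.0185] tool z [ 0.     0.001 -1.   ] w 0.059886108754626556
wrist inside pts 15089
  ztop [0.0347 0.0372] y -0.0431 0.095 line x= [ 0.014  -0.0035]
  board edge x 0.0845 5670
top inside pts 135
  ztop [0.0308 0.0386] y 0.0459 0.0945 line x= [ 0.1097 -0.012 ]
  board edge x 0.0839 584
  handle ((98.310546875, -0.957794189453125), (14.746896743774414, 69.6501693725586), 0.922284722328186)
```

Down another 26 mm and close.

```bash
python3 -m handwheel '[[[0,0,0.06,0,0,0,0.7],[0,0,0.06,0,0,0,0.7],[0,0,0.05,0,0,0,0.7],[0,0,0,0,0,0,0.7],[0,0,0,0,0,0,0.7]]]'; python3 -m handwheel '[[[0,0,0,0,0,0,0],[0,0,0,0,0,0,0],[0,0,0,0,0,0,0],[0,0,0,0,0,0,0],[0,0,0,0,0,0,0]]]'
```

```text
time: 9.28
tcp_pos: [0.5134, -0.0714, -0.0078]
tcp_rot: [-2.1, -2.335, 0.001]
contact_force: [-0.8, 0.3, 0.2]
grip_width: 0.0595
finger_force: 0.0
time: 9.7
tcp_pos: [0.5144, -0.0714, -0.0066]
tcp_rot: [2.1, 2.335, 0.001]
contact_force: [-0.4, 0.4, 5.2]
grip_width: 0.028
finger_force: 59.2
```

Gripped: the width reads 28 mm, against 12.6 mm on the 14 mm handle. I'll plan the tilt-and-slide path of the pin in the box y-z plane.

```bash
cat > tilt.py <<'E'
from h import *
def rows(wps,ns,a0):  # waypoints (a_y,a_z,deg) of pin end a; tool rigid to pin; first wp is now
    s=bot.sense(); r0=R.from_rotvec(s['tcp_rot']); p0=unbox(s['tcp_pos']); RB=R.from_matrix(BR)
    def pose(w):
        q=R.from_euler('x',-(w[2]-wps[0][2]),degrees=True); A=np.array([p0[0],w[0],w[1]])/[1,1000,1000]; A0=np.array([p0[0],wps[0][0]/1000,wps[0][1]/1000])
        return A+q.apply(p0-A0), RB*q*RB.inv()*r0
    p,r=pose(wps[0])
    for w0,w1,n in zip(wps,wps[1:],ns):
        print('->',w1)
        for i in range(1,n+1):
            w=np.array(w0)+(np.array(w1)-w0)*i/n; P,Q=pose(w)
            d=r.inv().apply(BR@(P-p))/.15; t=(r.inv()*Q).as_rotvec()/np.pi; print(np.round(np.r_[d,t],3).tolist()); p,r=P,Q
E
python3 - <<'E'
from tilt import *
c,s=np.cos(np.deg2rad(17)),np.sin(np.deg2rad(17))
rows([(188,21,0),(188,22.5,12),(163,22.5,12),(163,22.5,17),(163-95*c,22.5+95*s,17)],[4,2,2,5],0)
E
```

```text
-> (188, 22.5, 12)
[-0.008, 0.0, -0.061, -0.0, -0.017, -0.0]
[-0.008, 0.0, -0.061, -0.0, -0.017, -0.0]
[-0.008, 0.0, -0.061, -0.0, -0.017, -0.0]
[-0.009, 0.0, -0.061, -0.0, -0.017, -0.0]
-> (163, 22.5, 12)
[-0.081, 0.001, 0.017, 0.0, 0.0, 0.0]
[-0.081, 0.001, 0.017, 0.0, 0.0, 0.0]
-> (163, 22.5, 17)
[-0.007, 0.0, -0.049, -0.0, -0.014, -0.0]
[-0.007, 0.0, -0.049, -0.0, -0.014, -0.0]
-> (np.float64(72.15104818351163), np.float64(50.27531194865999), 17)
[-0.127, 0.002, 0.0, 0.0, 0.0, 0.0]
[-0.127, 0.002, 0.0, 0.0, 0.0, 0.0]
[-0.127, 0.002, 0.0, 0.0, 0.0, 0.0]
[-0.127, 0.002, 0.0, 0.0, 0.0, 0.0]
[-0.127, 0.002, 0.0, 0.0, 0.0, 0.0]
```

```bash
python3 -m handwheel '[[[-0.004,0,-0.03,0,-0.008,0,0],[-0.004,0,-0.03,0,-0.008,0,0],[-0.008,0,-0.061,0,-0.017,0,0],[-0.008,0,-0.061,0,-0.017,0,0],[-0.008,0,-0.061,0,-0.017,0,0],[0,0,0,0,0,0,0],[-0.055,0,0.012,0,0,0,0],[-0.055,0,0.012,0,0,0,0],[-0.055,0,0.012,0,0,0,0],[0,0,0,0,0,0,0],[0,0,0,0,0,0,0]]]'
python3 - <<'E'
from h import *
s=bot.sense(); print(unbox(s['tcp_pos']),s['contact_force'],s['grip_width'],BR.T@R.from_rotvec(s['tcp_rot']).as_matrix()[:,2])
a=read_camera('wrist'); B=(cloud(a,s)-BO)@BR; cv2.imwrite('pics/w6.png',a['pixels'])
m=(abs(B[...,0])<.02)&(B[...,2]>.03)&(B[...,2]<.11)&(B[...,1]<.095)&(B[...,1]>-.095); P=B[m]
for y in np.arange(-.09,.09,.02):
    q=P[abs(P[:,1]-y)<.004]; 
    if len(q)>5: print(round(y,3),len(q),np.percentile(q[:,2],95).round(4))
E
```

```text
time: 10.62
tcp_pos: [0.5163, -0.1006, 0.0289]
tcp_rot: [1.996, 2.211, -0.212]
contact_force: [-0.1, 0.3, -0.9]
grip_width: 0.0279
finger_force: 59.3
[-0.00544218 -0.00834162  0.02889932] [-0.05218638  0.33857075 -0.85795811] 0.02787802008743228 [-0.00513186 -0.20886231 -0.97793159]
-0.03 878 0.0779
-0.01 1105 0.0771
0.01 2369 0.0866
0.03 1306 0.065
0.05 1491 0.0608
0.07 1737 0.0566
```

View pics/w6.png

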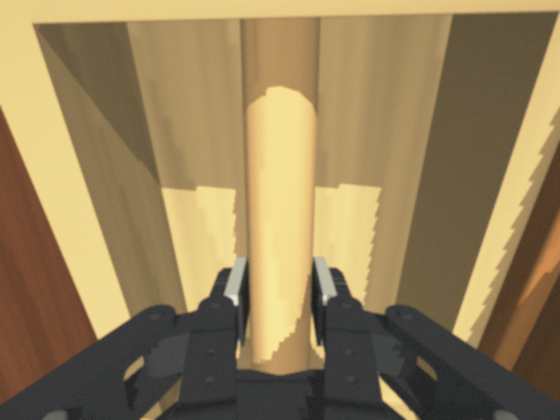

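The pin is held at (280,280) and tilted 12° as planned, with about 14 mm of clearance under the roof edge (row ~18). I'll tilt further and slide out.

```bash
python3 -m handwheel '[[[-0.007,0,-0.049,0,-0.014,0,0],[-0.007,0,-0.049,0,-0.014,0,0],[0,0,0,0,0,0,0],[0,0,0,0,0,0,0],[-0.09,0,0,0,0,0,0],[-0.11,0,0,0,0,0,0],[-0.11,0,0,0,0,0,0],[-0.11,0,0,0,0,0,0],[-0.11,0,0,0,0,0,0],[-0.11,0,0,0,0,0,0],[0,0,0,0,0,0,0],[0,0,0,0,0,0,0]]]'
python3 - <<'E'
from tilt import *
s=bot.sense(); print(unbox(s['tcp_pos']),s['contact_force'],s['grip_width'])
a=read_camera('wrist'); B=(cloud(a,s)-BO)@BR
m=(abs(B[...,0])<.03)&(B[...,2]>.035)&(B[...,2]<.15)&(B[...,1]<.097)&(B[...,1]>-.14); P=B[m]
for y in np.arange(-.1,.1,.02):
    q=P[abs(P[:,1]-y)<.004]; 
    if len(q)>5: print(round(y,3),len(q),np.percentile(q[:,2],90).round(4))
c,sn=np.cos(np.deg2rad(17)),np.sin(np.deg2rad(17))
rows([(72,50,17),(72,180,17)],[5],0)
E
```

```text
time: 11.67
tcp_pos: [0.5258, -0.1896, 0.0721]
tcp_rot: [1.947, 2.158, -0.292]
contact_force: [-0.5, 1.2, -2.3]
grip_width: 0.0284
finger_force: 59.3
[-0.00689663 -0.09783201  0.07207145] [-0.45120519  1.1880075  -2.28833698] 0.028350781572216075
-0.1 2445 0.1171
-0.08 2915 0.1465
-0.06 1855 0.1447
-0.04 1514 0.0992
-0.02 1722 0.0929
0.0 2017 0.0867
0.02 850 0.0809
-> (72, 180, 17)
[-0.051, -0.0, -0.166, 0.0, 0.0, 0.0]
[-0.051, -0.0, -0.166, 0.0, 0.0, 0.0]
[-0.051, -0.0, -0.166, 0.0, 0.0, 0.0]
[-0.051, -0.0, -0.166, 0.0, 0.0, 0.0]
[-0.051, -0.0, -0.166, 0.0, 0.0, 0.0]
```

```bash
python3 -m handwheel '[[[-0.03,0,-0.1,0,0,0,0],[-0.05,0,-0.166,0,0,0,0],[-0.05,0,-0.166,0,0,0,0],[-0.05,0,-0.166,0,0,0,0],[-0.05,0,-0.166,0,0,0,0],[-0.05,0,-0.166,0,0,0,0],[0,0,-0.06,0,0,0,0],[0,0,0,0,0,0,0],[0,0,0,0,0,0,0],[0,0,0,0,0,0,0],[0,0,0,0,0,0,0],[0,0,0,0,0,0,0]]]'
python3 - <<'E'
from h import *
s=bot.sense(); print(unbox(s['tcp_pos']),s['contact_force'],s['grip_width'],np.abs(s['qd']).max())
t=read_camera('top'); w=read_camera('wrist'); sd=read_camera('side')
B=(cloud(sd)-BO)@BR
m=(abs(B[...,0])<.05)&(B[...,2]>.13)&(B[...,1]<.16)&(B[...,1]>-.04)&(B[...,2]<.26); P=B[m]; print(len(P),P[:,1].max(),P[P[:,1]>P[:,1].max()-.015].mean(0))
B=(cloud(t)-BO)@BR
m=(B[...,2]>.1)&(B[...,2]<.115)&(B[...,0]>.08)&(B[...,0]<.118)&(abs(B[...,1])<.05);print(cv2.minAreaRect((B[m][:,:2]*1000).astype(np.float32)))
cv2.imwrite('pics/fin.png',np.hstack([cv2.resize(sd['pixels'][80:260,200:440],(480,360)),cv2.resize(t['pixels'][120:270,230:363],(320,360))]))
E
```

```text
time: 12.72
tcp_pos: [0.5252, -0.1847, 0.2249]
tcp_rot: [1.944, 2.163, -0.295]
contact_force: [-0.6, -0.5, -1.5]
grip_width: 0.0282
finger_force: 59.4
[-0.00692498 -0.09286318  0.22494064] [-0.61476575 -0.45809682 -1.49939692] 0.028248874961505747 0.009524162594837276
385 0.08443225198346536 [-0.00724573  0.07733488  0.20706814]
((99.77536010742188, 29.748519897460938), (7.1059346199035645, 11.454047203063965), 83.4509506225586)
```

View pics/fin.png

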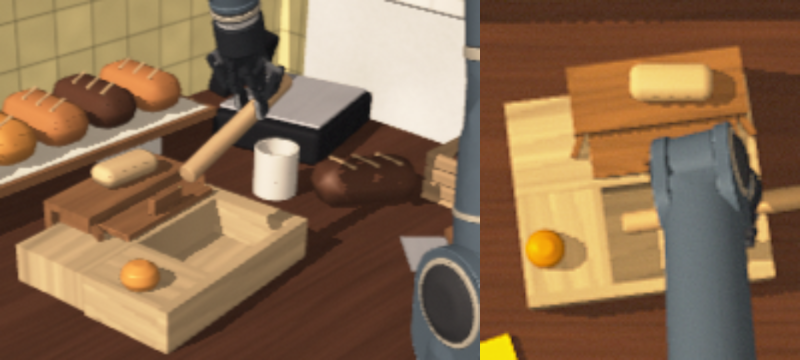

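The lower end of the pin (side crop (190,170)) is held clear at about z 0.205. The board is home, and the breads are where they started. I'll hand in.

```bash
python3 -m handwheel '[[[0,0,0,0,0,0,0],[0,0,0,0,0,0,0],[0,0,0,0,0,0,0]]]'; python3 -c "
from station import order
print(order.close_job())"
```

```text
time: 13.12
tcp_pos: [0.526, -0.1848, 0.2266]
tcp_rot: [1.943, 2.16, -0.292]
contact_force: [0.7, -0.1, -1.6]
grip_width: 0.0284
finger_force: 59.4
the job is handed in; nothing more can be done
None
```

The job is handed in at 13.1 s on the robot's clock: in the last pictures the board is home against the stop and the rolling pin is held still in the gripper, its lower end at about z 0.2 m and clear of everything; no verdict came back.

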